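Check the tilt of the disc sander's table with a digital level

ROBOT

A 7-joint arm with a two-finger parallel gripper is mounted at the origin on the work surface. World frame = base frame: x ahead of the robot, y to its left, z up, the work surface at z = 0. Lengths are in m, angles in rad, forces in N, time in s.
With the tool pointing down it reaches from about 0.35 to 0.775 m from the base axis. Payload 3.1 kg.
Tool frame: the origin (TCP) lies on the centre line of the jaws, within the pads' length; the fingertips stand 25 mm ahead of it and the grasp point (between the pads) lies 6 mm ahead of it (arm.finger_overhang is the distance from the TCP to the fingertips, in m); z points along the fingers, y is the line along which they close (so a half turn about z gives the same grasp; the last joint's range is limited). The gripper opens to 85 mm and grips with 20 to 120 N. Pads are 22 mm wide; open, the fingers measure 114 mm over their backs; the gripper's body (76 mm by 85 mm) begins 54 mm behind the grasp point. The pads swing forward as they close: fully open they stand 13 mm farther back than shut.
Start: joints at [1.17, 0.311, 0.014, 1.512, -0.004, 1.319, -0.027], TCP at [0.193, -0.515, 0.256] pointing down, gripper open.
Joint ranges: [-2.7, 2.7], [-0.3, 1.91], [-1.27, 1.3], [0.12, 2.57], [-1.44, 4.58], [0.2, 2.03], [-3.05, 3.05]. Speed limits (rad/s): [2.79, 2.79, 3.14, 3.14, 3.14, 3.14, 3.14].

INTERFACE

Orientations are given as a unit quaternion [x, y, z, w].
In Python, from cell import arm, kin, viewer, close_job gives the robot as it stands. The module is installed in compiled form; this text tells all that it offers. Calls block until the motion is done:
- arm.move_ptp(position, orientation): joint-space move of the TCP to a pose.
- arm.move_l(position, frame=None, v=0.15): straight line of the TCP; frame=None keeps the orientation; v is the mean speed in m/s.
- arm.move_joints(angles): joint-space move.
- arm.set_gripper(opening): finger opening in m; the grip force is fixed at half the most; returns when the fingers have stopped.
- arm.hold(seconds).
- kin.ik(position, orientation): joint angles nearest the present ones, or None.
- viewer.camera(name): name is "side" or "top"; returns the picture (480x640x3 uint8, blue, green, red); there is no depth.
- viewer.camera_info(name): a dict with "vfov" (degrees; the focal length in pixels is half the picture's height over the tangent of half this angle, whatever the lens; pixels are square), "cx", "cy" (the principal point, pixels), "k1" (the pictures are not rectified: a ray, as slopes to the right and down, at radius r is drawn at 1 + k1 r^2 times it, then the intrinsics apply), "origin" and "rotation" of the camera in the world. Camera axes: x right, y up, looking along -z (the intrinsics and any distortion apply to the point x, -y, -z); pixel columns grow to the right and rows downward; lengths in m; the calibration is good to about 2 mm. A picture is of the moment at which its call begins. camera_info takes no time and is no camera call.
A pose or a line that the arm cannot do raises arm.MotionError and nothing moves.
- close_job(): hands the job in; it is judged then, once.
Readings, each from a call of its own:
- arm.current_time_s(): time.
- arm.current_joints(): joint angles.
- arm.current_qd(): joint speeds.
- arm.current_tau(): joint torques, N m.
- arm.current_position(): TCP position.
- arm.current_ee_rot(): TCP orientation.
- arm.current_force(): force on the tool from outside, world axes, zero at the start.
- arm.current_moment(): the same for the moment, N m.
- arm.current_width(): finger opening in m.
- arm.current_gripper_force(): force on a finger pad.
Only numpy, scipy, OpenCV 4.12 (cv2) and the standard library are available. Lean on these libraries where they do the work, as an engineer would, in place of code of your own. Each camera call takes 0.05 s, during which the arm holds its last target. There are 200 camera calls.

TASK

Check the bevel setting of the disc sander with the small digital level: first zero it by pressing its round button right in while it lies flat on the bench, then pick it up and lay it base down near the middle of the sander's sloping table, running lengthwise straight down the slope, tilting it by feel until its base sits flush. Finish while still holding it there, gripped and pressed gently against the table with about 10 N so that the angle can be read; do not let go. Do not press the zero button again once the level is off the bench, do not force the table out of its setting, and leave the other things on the bench where they are.

Things in the scene. Friction and masses are not known exactly. Their poses are not given: they have to be found in the camera images.
- level: Digital level: aluminium bar with black end caps, 130 long (x), 28 wide (y), 48 high (z), about 220 g, loose, base down on the bench (z = 0). Origin: centre of its flat base; z points to its top. On top a display window (-x half) and a round button (+x half). Grip it across its 28 mm width at mid-length, where the long sides are flat. Either end may point uphill.
- zero_top (a point): Centre of the top of the level's round zero button: 16 in diameter, 44 from the level's origin along its +x, 5 proud of the level's top (53 above its base) when out. Sprung: travels 4 straight in, starts to move at about 1.1 N, is fully in at about 4.1 N, comes back by itself.
- table_top (a point): Centre of the flat top of the sander's sloping table, an aluminium plate 200 (x) by 340 (y) by 12: x points straight up the slope to the disc, y lies level, z is normal to the face, out of it. A mitre slot 16 wide, 12 deep runs along y at x = -42 to -26; the level bridges it. Slope 15 to 36 degrees, locked, differs each time; this point lies about 160 to 200 above the bench.
- tilt: The same table as a part. Origin on its hinge line at the top face, 106 from table_top along +x, level with the middle of the abrasive disc; axes as table_top's. Beyond it the disc's housing, 276 in diameter, stands upright to about 365 above the bench. The machine is bolted down and switched off.
- table_edge (a point): Middle of the table's lower, outer edge, on the top face: 100 from table_top along its -x.
- mitre_gauge: Bystander: mitre gauge, a steel bar 260 long with a half-round head and knob, up to 58 high, lying on the bench. Origin: underside of the bar's middle.
- offcut: Bystander: wooden board offcut 160 by 65 by 22, flat on the bench. Origin: centre of its underside.
- try_square: Bystander: try square with a wooden stock 115 by 20 by 19 and a steel blade 150 long, flat on the bench. Origin: underside of the stock's middle.
- wax_tin: Bystander: round metal tin 80 in diameter, 45 high. Origin: centre of its underside.
Things that resemble listed ones, but are neither listed nor needed, are in the scene too. Leave any pink or turquoise look-alike of the level alone.

How it is judged:
On the way, in this order (a step that is already met when the one before it is completed fails the run):
1. the zero button is pressed in while the level lies flat on the bench (z of zero_top in the frame of level below 0.0505 m and angle between level's own z axis and vertical below 0.04 rad and height (world z) of level below 0.004 m), for 0.1 s.
2. the level is brought flush onto the sloping table (contact force between level and tilt above 2 N and angle between the z axis of level and the z axis of table_top, either way round below 0.04 rad and z of level in the frame of table_top between -0.003 and 0.003 m), for 0.3 s.
At the end, for the whole second after the job is handed in: Level still gripped (over 5 N) and pressed on the table with 4 to 25 N, base flush within 1.7 deg and 2.5 mm, length within 7 deg of straight down the slope, its centre within 30 mm along and 70 mm across of the table's centre, zero button out, at rest; table still at its setting (4 mm at its edge) (angle between the z axis of level and the z axis of table_top, either way round below 0.03 rad and angle between level's own z axis and vertical below 0.9 rad and angle between the x axis of level and the x axis of table_top, either way round below 0.12 rad and z of level in the frame of table_top between -0.0025 and 0.0025 m and x of level in the frame of table_top between -0.03 and 0.03 m and y of level in the frame of table_top between -0.07 and 0.07 m and contact force between level and tilt between 4 and 25 N and contact force between the fingers and level above 5 N and z of zero_top in the frame of level above 0.0515 m and linear speed of level below 0.01 m/s and distance of table_edge from where it was at the start of the episode below 0.004 m); the arm keeps its last pose, push and grip.
It fails at once if the zero button is pressed with the level off the bench or tilted (z of zero_top in the frame of level below 0.0505 m and (angle between level's own z axis and vertical above 0.1 rad or height (world z) of level above 0.02 m)).
It fails at once if the level is rammed against the table (contact force between level and tilt above 60 N).
It fails at once if the table is forced out of its setting (distance of table_edge from where it was at the start of the episode above 0.006 m).
It fails at once if a bystander is disturbed (distance of any of mitre_gauge, offcut, try_square, wax_tin from where it was at the start of the episode above 0.02 m).
It also fails if it takes over 48 s, if anything falls off the work surface, if the arm or the gripper's body presses on something with over 40 N, if the wrist force passes 120 N, or if a joint passes its speed limit or range.

## Working session

There is one attempt and no reset: what is moved stays moved. The work goes in short steps, each a Python script; the robot and the scene stay as the last script left them, time stands still between calls to the robot, and variables do not carry over. Pictures are saved under pics/ and viewed, at most 10 in all, crops included, and the job is handed in when it is done.

```bash
mkdir -p pics; python3 - <<'E'
from cell import arm, kin, viewer
import cv2
for n in("top","side"):
    cv2.imwrite(f"pics/{n}0.png",viewer.camera(n)); print(n,viewer.camera_info(n))
print(arm.current_ee_rot(),arm.current_position(),arm.finger_overhang,arm.current_time_s())
E
```

```text
top {'vfov': 50.87606078400305, 'cx': 322.7218540780267, 'cy': 242.97699616294238, 'k1': -0.023546007965395094, 'origin': array([ 0.37626107, -0.0865715 ,  1.28592168]), 'rotation': array([-0.05340916,  0.05367207,  0.71496946, -0.69504348])}
side {'vfov': 52.846475445279644, 'cx': 321.9109119938192, 'cy': 246.49317337165593, 'k1': 0.003254299915566104, 'origin': array([0.34575064, 0.59936983, 0.86966195]), 'rotation': array([-0.05893304,  0.37851532,  0.9141556 , -0.13256164])}
[ 9.83942443e-01  1.78482671e-01 -2.40498035e-04 -1.07128073e-03] [ 0.19292418 -0.51440368  0.25530096] 0.025 0.1
```

View pics/top0.png

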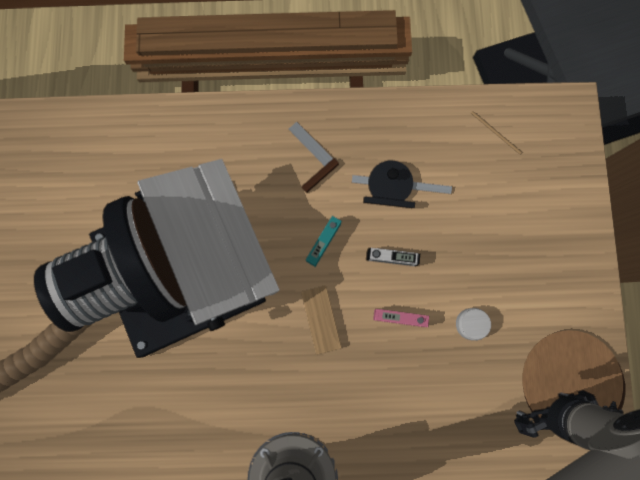

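View pics/side0.png

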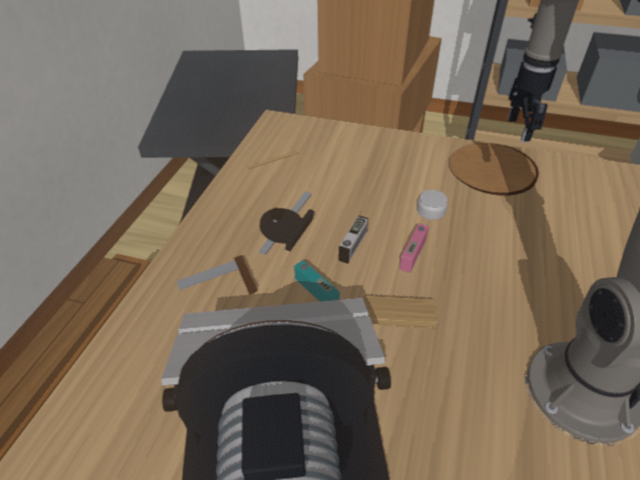

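The level is at top (393,257) with its button at the left end (376,254). The table corners are near (139,181), (222,160), (277,290) and (192,323). I'll enlarge these areas to get exact pixels.

```bash
python3 - <<'E'
import cv2,numpy as np
t=cv2.imread("pics/top0.png");s=cv2.imread("pics/side0.png")
cv2.imwrite("pics/c1.png",cv2.resize(t[150:335,125:285],None,fx=3.2,fy=3.2,interpolation=cv2.INTER_CUBIC))
a=cv2.resize(t[235:280,355:435],None,fx=8,fy=8,interpolation=cv2.INTER_CUBIC)
cv2.imwrite("pics/c2.png",a)
a=cv2.resize(s[205:270,330:380],None,fx=8,fy=8,interpolation=cv2.INTER_CUBIC)
b=cv2.resize(s[290:390,155:395],None,fx=3.3,fy=3.3,interpolation=cv2.INTER_CUBIC)
cv2.imwrite("pics/c3.png",b)
E
```

```text
(no output)
```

View pics/c1.png

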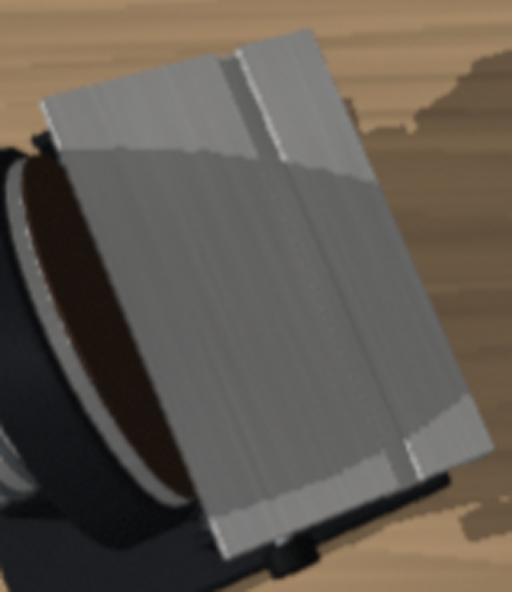

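View pics/c2.png

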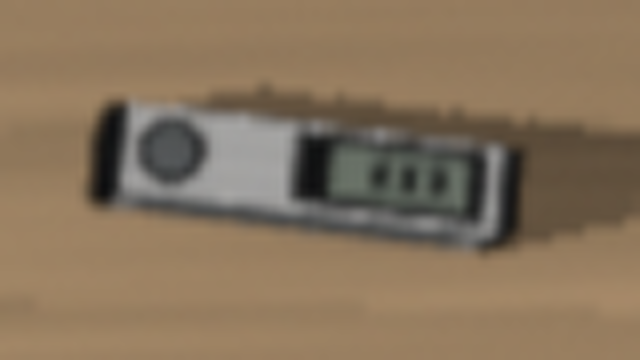

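View pics/c3.png

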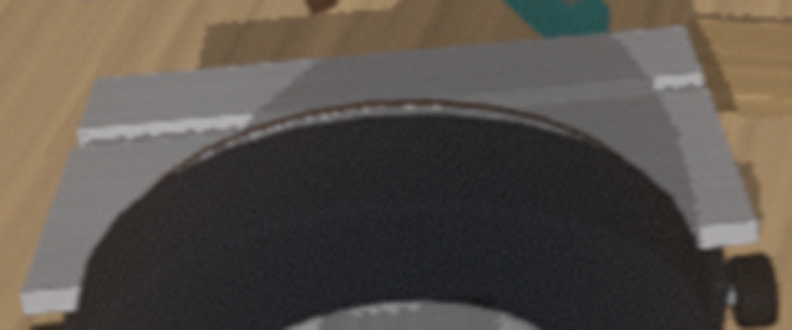

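The button is at c2 (172,150), and the level's top-face ends are at about c2 x 95 and 520. The table corners are clear in c1: (43,102), (311,31), (493,450) and (226,557). In c3 they are (25,290), (97,78), (686,27) and (754,222). Next I'll fit the poses.

```bash
cat > h.py <<'E'
import numpy as np
from scipy.spatial.transform import Rotation as R
from scipy.optimize import least_squares
from cell import arm,kin,viewer
def proj(n,P):
    c=viewer.camera_info(n); p=(np.atleast_2d(P)-c["origin"])@R.from_quat(c["rotation"]).as_matrix()
    s=np.c_[p[:,0],-p[:,1]]/-p[:,2:]; s=s*(1+c["k1"]*(s**2).sum(1,keepdims=True))
    return s*240/np.tan(np.radians(c["vfov"]/2))+[c["cx"],c["cy"]]
def un(x,s,o): return (np.array(x,float)+.5)/s-.5+o
def tableR(yaw,sl):  # x axis uphill
    return (R.from_euler("z",yaw)*R.from_euler("y",-sl)).as_matrix()
E
cat > fit.py <<'E'
from h import *
C=np.array([[.1,.17,0],[-.1,.17,0],[-.1,-.17,0],[.1,-.17,0]])
top=un([[43,102],[311,31],[493,450],[226,557]],3.2,[125,150])
side=un([[25,290],[97,78],[686,27],[754,222]],3.3,[155,290])
best=None
for roll in(0,2):
  for y0 in np.arange(0,6.3,.8):
    Cc=np.roll(C,roll,0)
    f=lambda p:np.r_[(proj("top",p[:3]+Cc@tableR(*p[3:]).T)-top).ravel(),(proj("side",p[:3]+Cc@tableR(*p[3:]).T)-side).ravel()]
    r=least_squares(f,[.5,.3,.18,y0,.4],loss="soft_l1",bounds=([-2,-2,0,-7,.1],[2,2,.4,7,.9]))
    if best is None or r.cost<best.cost: best=r
print("table",best.x,best.cost,best.fun.reshape(-1,2).round(1).tolist())
# level: button + top outline corners (c2) 
b=un([172,150],8,[355,235])
cor=un([[108,102],[522,148],[488,246],[92,204]],8,[355,235])
# top face corners: button end far/near, display end
f=lambda p:(proj("top",np.r_[p[:2],0]+np.array([[.044,0,.053]])@R.from_euler("z",p[2]).as_matrix().T)-b).ravel()
L=np.array([[.044,0,.053],[-.044,0,.053]])
import cv2
s=[0]
disp=un([[398,178]],8,[355,235])  # window centre approx (-x half)
t=un([[111,104],[103,197],[518,150],[508,236]],8,[355,235])
Q=np.array([[.065,.014,.048],[.065,-.014,.048],[-.065,.014,.048],[-.065,-.014,.048],[.044,0,.053]])
tt=np.r_[t,[b]]
for y0 in np.arange(0,6.3,.7):
  for sg in(1,-1):
    QQ=Q*[1,sg,1]
    r=least_squares(lambda p:(proj("top",np.r_[p[:2],0]+QQ@R.from_euler("z",p[2]).as_matrix().T)-tt).ravel(),[.4,-.1,y0])
    if r.cost<8: print("level",r.x,r.cost,r.fun.round(1).tolist(), proj("side",np.r_[r.x[:2],0]+QQ@R.from_euler("z",r.x[2]).as_matrix().T).round(1).tolist());break
E
python3 fit.py
```

```text
Traceback (most recent call last):
  File "fit.py", line 10, in <module>
    r=least_squares(f,[.5,.3,.18,y0,.4],loss="soft_l1",bounds=([-2,-2,0,-7,.1],[2,2,.4,7,.9]))
  File "fit.py", line 9, in <lambda>
    f=lambda p:np.r_[(proj("top",p[:3]+Cc@tableR(*p[3:]).T)-top).ravel(),(proj("side",p[:3]+Cc@tableR(*p[3:]).T)-side).ravel()]
                      ~~~~^^^^^^^^^^^^^^^^^^^^^^^^^^^^^^^^^
  File "h.py", line 6, in proj
    c=viewer.camera_info(n); p=(np.atleast_2d(P)-c["origin"])@R.from_quat(c["rotation"]).as_matrix()
ValueError: time passes only in moves, steps and waits
```

```bash
sed -i 's/^def proj/CI={n:viewer.camera_info(n) for n in("top","side")}\ndef proj/; s/c=viewer.camera_info(n); p/c=CI[n]; p/' h.py; python3 fit.py
```

```text
table [0.57787698 0.0975261  0.07570645 1.53485987 0.9       ] 518.6713688081155 [[137.6, -1.9], [-5.7, 1.4], [-68.6, 17.5], [77.5, -14.1], [64.9, -63.6], [0.2, 0.5], [-0.2, 67.3], [-8.9, -1.4]]
level [ 0.52804032 -0.26338708  1.43410011] 1.6011424654972555 [-0.7, -0.0, -0.8, -0.5, 0.7, -0.2, 1.0, 0.3, -0.2, 0.4] [[338.2, 245.7], [349.0, 249.1], [358.0, 213.3], [368.2, 216.2], [347.0, 240.3]]
level [ 0.52804032 -0.26338708  1.43410005] 1.6011424655055457 [-0.7, -0.0, -0.8, -0.5, 0.7, -0.2, 1.0, 0.3, -0.2, 0.4] [[338.2, 245.7], [349.0, 249.1], [358.0, 213.3], [368.2, 216.2], [347.0, 240.3]]
level [ 0.52804032 -0.26338708  1.43410004] 1.601142465506965 [-0.7, -0.0, -0.8, -0.5, 0.7, -0.2, 1.0, 0.3, -0.2, 0.4] [[338.2, 245.7], [349.0, 249.1], [358.0, 213.3], [368.2, 216.2], [347.0, 240.3]]
level [ 0.52804032 -0.26338708  1.43410018] 1.601142465501732 [-0.7, -0.0, -0.8, -0.5, 0.7, -0.2, 1.0, 0.3, -0.2, 0.4] [[338.2, 245.7], [349.0, 249.1], [358.0, 213.3], [368.2, 216.2], [347.0, 240.3]]
level [ 0.52804032 -0.26338708  1.43410014] 1.6011424654975803 [-0.7, -0.0, -0.8, -0.5, 0.7, -0.2, 1.0,
[... 199 characters left out ...]
, 0.3, -0.2, 0.4] [[338.2, 245.7], [349.0, 249.1], [358.0, 213.3], [368.2, 216.2], [347.0, 240.3]]
level [ 0.52804032 -0.26338708  1.43410019] 1.6011424655037316 [-0.7, -0.0, -0.8, -0.5, 0.7, -0.2, 1.0, 0.3, -0.2, 0.4] [[338.2, 245.7], [349.0, 249.1], [358.0, 213.3], [368.2, 216.2], [347.0, 240.3]]
level [ 0.52804032 -0.26338708  7.71728542] 1.601142465497128 [-0.7, -0.0, -0.8, -0.5, 0.7, -0.2, 1.0, 0.3, -0.2, 0.4] [[338.2, 245.7], [349.0, 249.1], [358.0, 213.3], [368.2, 216.2], [347.0, 240.3]]
level [ 0.52804032 -0.26338708  7.71728541] 1.6011424654974045 [-0.7, -0.0, -0.8, -0.5, 0.7, -0.2, 1.0, 0.3, -0.2, 0.4] [[338.2, 245.7], [349.0, 249.1], [358.0, 213.3], [368.2, 216.2], [347.0, 240.3]]
```

```bash
sed -i 's/^C=.*/C=np.array([[.1,-.17,0],[-.1,-.17,0],[-.1,.17,0],[.1,.17,0]])/; s/if r.cost<8: print("level".*/pass/; s/loss="soft_l1",//' fit.py
cat >> fit.py <<'E'
p=best.x; T=tableR(*p[3:]); print(T)
lev=np.array([0.52804,-0.26339,1.4341])
down=lambda yaw:(R.from_euler("z",yaw)*R.from_euler("x",np.pi)).as_quat()
print("q now",R.from_quat(arm.current_ee_rot()).as_matrix().round(2).tolist())
E
python3 fit.py
```

```text
table [0.56723827 0.16186923 0.17823822 1.96457179 0.4149647 ] 2.479033849229463 [[-0.2, -1.0], [0.4, -0.4], [0.6, 0.2], [0.5, 0.3], [-1.1, 0.5], [0.3, 0.1], [-0.1, 0.2], [1.1, 0.0]]
[[-0.35111515 -0.92346708  0.15468257]
 [ 0.84509294 -0.38367766 -0.3723028 ]
 [ 0.40315763  0.          0.91513055]]
q now [[0.94, 0.35, -0.0], [0.35, -0.94, 0.0], [-0.0, -0.0, -1.0]]
```

The table fit is good to about 1 px: centre (0.567, 0.162, 0.178), slope 23.8°. The level is at (0.528, -0.263), yaw 82°. I'll check reach first, then press the button.

```bash
cat >> h.py <<'E'
lev=np.array([0.52804,-0.26339,0.]); LY=1.4341
T0=np.array([0.56724,0.16187,0.17824]); TY,TS=1.96457,0.41496
FL=R.from_euler("x",np.pi)
def qd(yaw): return (R.from_euler("z",yaw)*FL).as_quat()
def qt(yaw,sl): return (R.from_matrix(tableR(yaw,sl))*FL).as_quat()
E
python3 - <<'E'
from h import *
ok={}
n=tableR(TY,TS)[:,2]
for k in(0,1):
    a=k*np.pi; Z=R.from_euler("z",a)
    for nm,p,q in [("lev",lev+[0,0,.036],qd(LY+a)),("up",lev+[0,0,.3],qd(LY+a)),("tab",T0+.036*n,(R.from_quat(qt(TY,TS))*Z).as_quat()),("tabpre",T0+.136*n,(R.from_quat(qt(TY,TS))*Z).as_quat())]:
        j=kin.ik(p,q); print(k,nm,None if j is None else np.round(j,2)); ok[k,nm]=j
k=0 if ok[0,"tab"] is not None and ok[0,"lev"] is not None else 1
print("k",k); a=k*np.pi
b=lev+.044*np.array([np.cos(LY),np.sin(LY),0])
q=qd(LY+a)
try:
    arm.set_gripper(0.0)
    arm.move_ptp(b+[0,0,.16],q)
    arm.move_l(b+[0,0,.088],v=.1); arm.hold(.2)
    f0=arm.current_force()[2]; z=.088
    print("p",arm.current_position(),b,f0)
    while z>.070:
        z-=.0005; arm.move_l(b+[0,0,z],v=.02); f=arm.current_force()[2]-f0
        print(round(z,4),round(arm.current_position()[2],4),round(f,2))
        if f>5.: break
    arm.hold(.4); print("hold",arm.current_force()[2]-f0)
    arm.move_l(b+[0,0,.12],v=.1)
except arm.MotionError as e: print("ERR",e)
print(arm.current_time_s())
E
```

```text
0 lev [ 0.68  0.63 -0.35  1.65  0.26  0.91  0.09]
0 up [ 0.68  0.4  -0.37  1.3   0.14  1.46  0.19]
0 tab [ 0.44  0.65 -0.82  1.38  0.05  1.34  0.1 ]
0 tabpre [ 0.47  0.63 -0.86  1.17  0.05  1.57  0.1 ]
1 lev [ 0.32  0.6   0.16  1.66 -0.12  0.89 -2.75]
1 up [ 0.39  0.38  0.06  1.31 -0.02  1.45 -2.83]
1 tab [ 0.14  0.53 -0.31  1.39 -0.25  1.35 -2.82]
1 tabpre [ 0.16  0.51 -0.27  1.19 -0.26  1.59 -2.82]
k 0
p [ 0.53463445 -0.21998027  0.08885311] [ 0.53403592 -0.21980045  0.        ] 0.3143499668771217
0.0875 0.0877 -0.35
0.087 0.0869 -0.4
0.0865 0.0864 -0.35
0.086 0.086 -0.36
0.0855 0.0855 -0.02
0.085 0.085 0.64
0.0845 0.0844 -1.28
0.084 0.084 -0.24
0.0835 0.0835 0.07
0.083 0.083 -0.69
0.0825 0.0825 -0.06
0.082 0.082 0.54
0.0815 0.0815 -0.04
0.081 0.081 0.21
0.0805 0.0805 -0.88
0.08 0.0799 0.39
0.0795 0.0795 -0.08
0.079 0.079 -0.47
0.0785 0.0785 -0.44
0.078 0.0782 0.41
0.0775 0.0776 1.29
0.077 0.0771 0.77
0.0765 0.0766 1.65
0.076 0.0761 1.48
0.0755 0.0756 3.26
0.075 0.0751 2.53
0.0745 0.0746 3.87
0.074 0.0742 4.3
0.0735 0.0741 6.59
hold 6.4886424405486265
11.8833
```

The button went fully in: 6.5 N at about 4 mm of travel. Next I'll grasp the level, lift it and move to above the table.

```bash
python3 - <<'E'
from h import *
import cv2
q=qd(LY); T=tableR(TY,TS); n=T[:,2]
arm.move_l(lev+[0,0,.13],v=.2)
arm.set_gripper(.085)
arm.move_l(lev+[0,0,.036],v=.12)
print(arm.current_force(),arm.current_position())
arm.set_gripper(0.0); print("w",arm.current_width(),arm.current_gripper_force(),arm.current_position())
arm.move_l(lev+[0,0,.3],v=.25)
P=T0-.005*T[:,0]
arm.move_ptp(P+.12*n,qt(TY,TS))
arm.move_l(P+.056*n,v=.12); arm.hold(.4)
for i in range(5): print(arm.current_force().round(2),arm.current_moment().round(3)); arm.hold(.05)
print("w",arm.current_width(),arm.current_gripper_force(),arm.current_position(),P+.056*n,arm.current_time_s())
a=viewer.camera("top")[130:330,110:310]; b=viewer.camera("side")[220:420,150:350]
cv2.imwrite("pics/g1.png",cv2.resize(np.hstack([a,b]),None,fx=2,fy=2,interpolation=cv2.INTER_CUBIC))
E
```

```text
[ 0.68740537 -0.01754943  1.05066015] [ 0.52882166 -0.26362673  0.03679713]
w 0.027227410366345947 60.150917172431946 [ 0.52867902 -0.2636257   0.03657918]
[ 0.4  -0.01 -1.7 ] [-0.578 -0.193  0.006]
[ 0.19  0.07 -1.8 ] [-0.55  -0.234 -0.029]
[-0.41 -0.71 -2.67] [-0.533 -0.239  0.012]
[-0.62  0.32 -0.77] [-0.581 -0.184  0.001]
[ 0.55  0.53 -2.39] [-0.564 -0.223 -0.023]
w 0.02759277002884241 59.55575466156006 [0.57764684 0.13679807 0.22744735] [0.57765767 0.13679577 0.22747165] 18.5
```

View pics/g1.png

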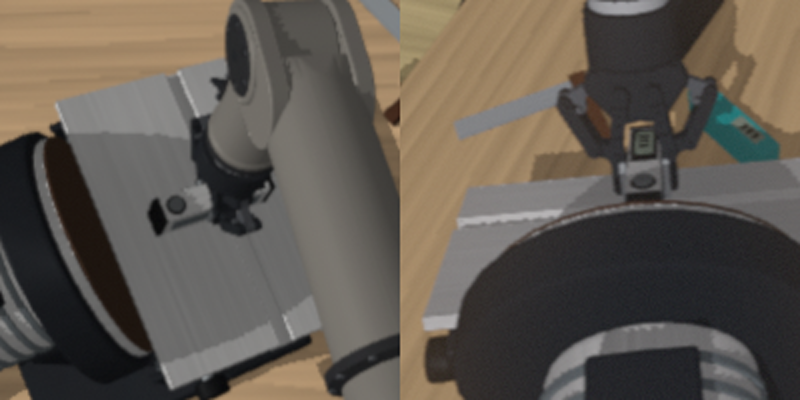

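The level is held cleanly and square to the slope, with the button end uphill at about (176,205) in the crop. Now I'll lower it by feel.

```bash
cat > place.py <<'E'
from h import *
def read(k=6):
    F=[];M=[]
    for i in range(k): F.append(arm.current_force());M.append(arm.current_moment());arm.hold(.02)
    return np.mean(F,0),np.mean(M,0)
E
python3 - <<'E'
from place import *
T=tableR(TY,TS); n=T[:,2]; P=T0-.005*T[:,0]
F0,M0=read(15); np.savez("base.npz",F0=F0,M0=M0)
h=.056
arm.move_l(P+.045*n,v=.04); h=.045
while h>.026:
    h-=.0007; arm.move_l(P+h*n,v=.02); F,M=read(3); f=T.T@(F-F0); m=T.T@(M-M0)
    if f[2]>1.5: F,M=read(4); f=T.T@(F-F0); m=T.T@(M-M0)
    print(round(h,4),f.round(1),m.round(3))
    if f[2]>5: break
print(arm.current_position(),T.T@(arm.current_position()-T0),arm.current_time_s())
E
```

```text
0.0443 [-0.6 -0.3 -0. ] [-0.043 -0.034  0.001]
0.0436 [ 0.1 -0.3 -0.1] [-0.02  -0.034 -0.   ]
0.0429 [ 0.2 -0.6  0.1] [-0.005 -0.021  0.001]
0.0422 [ 0.2 -0.4  0.4] [-0.028  0.016 -0.024]
0.0415 [0.6 0.5 2.6] [ 0.124  0.028 -0.017]
0.0408 [1.9 2.2 7.9] [ 0.528  0.111 -0.123]
[0.57551862 0.14225104 0.2143526 ] [-0.00492771 -0.00011771  0.04163247] 21.2083
```

Contact came about 5 mm early. The moments suggest the downhill end touches first, so the level is pitched slightly too steep. I'll decrease the tilt step by step while holding a steady force.

```bash
cat >> place.py <<'E'
T=tableR(TY,TS); n=T[:,2]; P=T0-.005*T[:,0]; H=.0366
try: b=np.load("base.npz"); F0,M0=b["F0"],b["M0"]
except OSError: pass
def go(s,r,g,v=.006):
    Q=R.from_matrix(tableR(TY,s))*R.from_euler("x",r)
    arm.move_l(P+g*n+H*Q.as_matrix()[:,2],(Q*FL).as_quat(),v=v)
def fm(k=5):
    F,M=read(k); return T.T@(F-F0),T.T@(M-M0)
def reg(s,r,g,f=7,it=3):
    for i in range(it):
        go(s,r,g); a,m=fm()
        e=f-a[2]
        if abs(e)<1.2: break
        if i<it-1: g-=np.clip(e*.00012,-.0012,.0008)
    return g,a,m
E
python3 - <<'E'
from place import *
s,r,g=TS,0.,.0408-H
for i in range(6):
    g,a,m=reg(s,r,g)
    print(round(s,3),round(g*1e3,2),a.round(1),m.round(3),round(arm.current_time_s(),1))
    s-=.012
E
```

```text
0.415 4.2 [1.3 2.4 8. ] [ 0.497  0.102 -0.09 ] 21.5
0.403 4.2 [-0.8  0.   7.3] [ 0.039 -0.125  0.07 ] 21.9
0.391 4.69 [-2.  -1.8  7.9] [-0.446 -0.067 -0.108] 22.9
0.379 4.92 [-2.  -2.8  7.8] [-0.477 -0.056 -0.114] 23.5
0.367 5.13 [-1.5 -1.9  8.1] [-0.432 -0.046 -0.099] 24.2
0.355 5.34 [-1.6 -2.4  7.8] [-0.442 -0.054 -0.067] 24.9
```

The centre of contact goes from the downhill to the uphill end between slopes 0.415 and 0.403. I'll come back through that range in fine steps to find the flush null.

```bash
python3 - <<'E'
from place import *
g=.0050
for s in (.38,.395,.402,.409,.416,.423):
    g,a,m=reg(s,0,g,8,2)
    E=R.from_quat(arm.current_ee_rot()).as_matrix(); z=-T.T@E[:,2]
    x=-(m[1]+.2*a[0])/a[2]; y=(m[0]-.2*a[1])/a[2]
    print(s,round(g*1e3,2),a.round(1),m.round(3),"xc,yc mm",round(x*1e3),round(y*1e3),"act slope",round(TS-np.arctan2(z[0],z[2])*-1,4) ,"roll",round(-np.arctan2(z[1],z[2]),4),(T.T@(arm.current_position()-T0)*1e3).round(1),round(arm.current_time_s(),1))
E
```

```text
0.38 5.0 [ 2.  -0.1  8.4] [-0.041  0.078 -0.021] xc,yc mm -57 -3 act slope 0.4483 roll 0.0011 [-2.1  0.3 41.5] 25.3
0.395 5.2 [ 2.4 -0.6  8.5] [-0.005 -0.007 -0.019] xc,yc mm -55 13 act slope 0.4327 roll 0.001 [-2.6  0.3 41.8] 25.9
0.402 5.38 [ 2.  -0.3  8.8] [ 0.024  0.041 -0.016] xc,yc mm -50 10 act slope 0.4256 roll 0.001 [-2.7  0.2 42.1] 26.6
0.409 5.69 [2.2 0.6 9.8] [ 0.062  0.021 -0.02 ] xc,yc mm -47 -6 act slope 0.4187 roll 0.0009 [-3.   0.2 42.5] 27.3
0.416 5.99 [2.6 0.4 9.5] [ 0.045 -0.016 -0.023] xc,yc mm -53 -5 act slope 0.4115 roll 0.0011 [-3.2  0.3 42.8] 27.9
0.423 6.23 [2.4 0.4 9.3] [ 0.049 -0.012 -0.024] xc,yc mm -50 -3 act slope 0.4044 roll 0.001 [-3.4  0.2 43.1] 28.6
```

The sign of the contact offset depends on sweep direction, so the level slips a little in the pads at 8 N. I'll repeat with a light touch of about 3 N and no slip, and find where the offset crosses zero.

```bash
cat >> place.py <<'E'
def xy(s,a,m):
    my=m[1]-(T.T@M0)[1]*(np.sin(s)/np.sin(TS)-1)
    return np.array([-(my+.2*a[0])/a[2],(m[0]-.2*a[1])/a[2]])*1e3
def light(s,g,f=3,it=5):
    for i in range(it):
        go(s,0,g); a,m=fm(5); e=f-a[2]
        if abs(e)<.9: break
        if i<it-1: g-=np.clip(e*.00013,-.001,.0005)
    return g,a,m
E
python3 - <<'E'
from place import *
s=.423; go(s,0,.0090); print("free",*[x.round(3) for x in fm(10)], (T.T@M0).round(3))
g=.0068
for s in (.423,.411,.399,.387,.375):
    g,a,m=light(s,g)
    c=xy(s,a,m)
    print(s,round(g*1e3,2),a.round(1),m.round(3),"xc,yc",c.round(),round(arm.current_time_s(),1))
    if c[0]>25: break
E
```

```text
free [-0.242 -0.268  0.204] [-0.019  0.01  -0.007] [ 0.018  0.592 -0.001]
0.423 6.24 [0.9 1.5 3.6] [ 0.271  0.013 -0.072] xc,yc [-52.  -6.] 30.6
0.411 5.76 [0.5 0.3 2.3] [ 0.031 -0.039  0.011] xc,yc [-26. -15.] 31.6
0.399 4.83 [-0.   0.5  2.4] [ 0.145  0.067 -0.02 ] xc,yc [-33.  17.] 33.0
0.387 4.58 [0.7 0.1 2.7] [-0.038 -0.423 -0.024] xc,yc [ 94. -25.] 33.6
```

The zero crossing is at a slope of about 0.391 for the current grip. I'll set that and build up to 10 N.

```bash
python3 - <<'E'
from place import *
s=.391; g=.0046
for f in (5,10,10):
    for i in range(3):
        go(s,0,g); a,m=fm(8); c=xy(s,a,m); e=f-a[2]
        print(s,round(g*1e3,2),a.round(1),m.round(3),"xc,yc",c.round(),round(arm.current_time_s(),1))
        if abs(e)<1.5: break
        g-=np.clip(e*.00012,-.0006,.0005)
    if arm.current_time_s()>39: break
np.save("sg.npy",[s,g]); print(arm.current_gripper_force(),(T.T@(arm.current_position()-T0)*1e3).round(1))
import cv2
a=viewer.camera("top")[130:330,110:310]; b=viewer.camera("side")[220:420,150:350]
cv2.imwrite("pics/g2.png",cv2.resize(np.hstack([a,b]),None,fx=2,fy=2,interpolation=cv2.INTER_CUBIC))
E
```

```text
0.391 4.6 [ 0.2 -0.5  2.2] [-0.067 -0.093  0.003] xc,yc [ 9. 16.] 34.0
0.391 4.27 [0.3 0.5 5. ] [ 0.13  -0.058  0.009] xc,yc [-5.  7.] 34.4
0.391 4.27 [0.1 0.7 7.2] [0.265 0.029 0.005] xc,yc [-12.  17.] 34.8
0.391 3.93 [0.1 1.5 8.7] [0.438 0.018 0.001] xc,yc [-8. 15.] 35.2
0.391 3.93 [-0.   1.4  8.7] [0.402 0.027 0.029] xc,yc [-6. 14.] 35.6
61.13795042037964 [-4.4 -0.1 41.2]
```

View pics/g2.png

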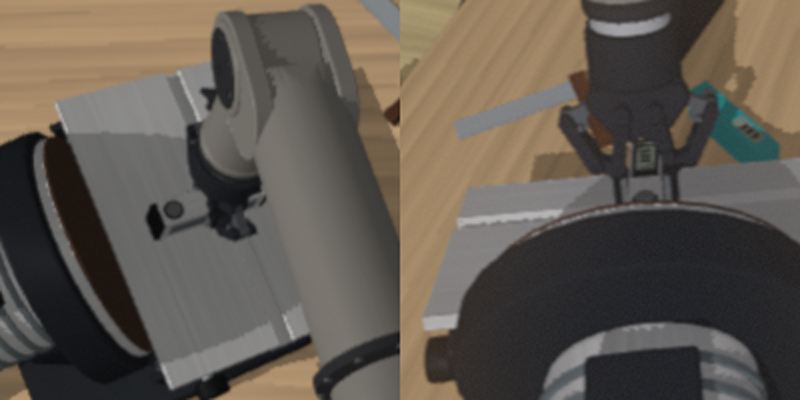

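Pitch is now balanced, with the contact centre near -6 mm, and the pressure is on target. It bears slightly on the +y long edge, so I'll trim the roll in small steps.

```bash
python3 - <<'E'
from place import *
s,g=np.load("sg.npy"); r=0
for r in (.008,.016,.024,.032):
    go(s,r,g); a,m=fm(12); c=xy(s,a,m)
    print(r,a.round(1),m.round(3),"xc,yc",c.round(1),round(arm.current_time_s(),1))
    if c[1]<4: break
np.save("sg.npy",[s,g,r])
E
```

```text
0.008 [0.1 2.  9.2] [0.388 0.013 0.014] xc,yc [-6.1 -2.1] 36.1
```

```bash
python3 - <<'E'
from place import *
from cell import close_job
arm.hold(.6); a,m=fm(12); print(a.round(1),xy(.391,a,m).round(1),arm.current_gripper_force(),abs(arm.current_qd()).max(),arm.current_time_s())
if 6<a[2]<18: print(close_job())
E
```

```text
[-0.2  2.   9.5] [-0.5 -3. ] 61.19383692741394 0.0026233580183826783 36.9083
the job is handed in; nothing more can be done
None
```

The job is handed in: I zeroed the level flat on the bench, and it is now held (about 61 N grip) base down near the middle of the sander's table, running straight down the slope and pressed on with about 9.5 N. By the force readings it sits flush, and it was at rest at hand-in (about 37 s); the hand-in returned no verdict.

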